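Wind down a conveyor's support leg until it bears, and clamp it

TASK

The free end of the small belt conveyor hangs unsupported: wind the crank of its blue support leg clockwise (seen from above) until you feel the crank go clearly heavy because the rubber foot bears firmly on the steel plate under it, and stop there, before the leg takes the whole weight of the conveyor's end. Then press the red clamp lever all the way down to lock the leg, let go, and leave everything else on the bench and the belt where it is.

Things in the scene. Friction and masses are not known exactly. Their poses are not given: they have to be found in the camera images.
- crank_axis (a point): point on the crank's upright axis at mid-height of its grip, about 269 mm over the bench; grip 55 mm from the axis. The steel crank turns level on top of the leg's blue gearbox; clockwise from above lowers the foot 20 mm a turn, several turns if need be. It drags with 0.50 N m running free (9.1 N at the grip), plus 0.58 N at the grip per 10 N borne by the foot, and stays where left
- grip_mid (a point): middle of the crank's upright black grip: a cylinder 29 mm across and 50 mm tall (244 to 294 mm over the bench) that spins freely on its pin, so it can be led round without turning the hand. The crank arm lies just under it; nothing near it stands higher. It may start at any angle round the axis
- leg_ram: steel ram of the leg with its rubber-buffered foot, 64 mm across; origin on the ram at the centre of the unloaded sole, so it still sinks while the rubber is squeezed. It only moves up and down, by the crank. It starts 30 to 50 mm over the bench, above a 130 mm square dark steel plate whose top is packed to an unmeasured level, 4 to 14 mm over the bench. The rubber gives 1 mm per 45 N
- conveyor_end (a point): middle of the top of the conveyor's free (right-hand) end, 170 mm over the bench; it weighs about 180 N on the leg, and winding beyond that lifts it. A foot set down well bears about 85 N (40 to 130 N): the crank then takes about 4.9 N (2.3 to 7.5 N) more at the grip than running free
- clamp (a joint): angle of the red cam lever of the leg's clamp: 0 loose (lever 40 degrees above level), 1.134 fully down and locked (25 degrees below level); starts at 0 to 0.2. It has 0.35 N m of friction plus 0.2 N m per rad, so 5 to 9 N pressed near its end, and stays where it is left
- lever_pivot (a point): pivot of the red clamp lever, 90 mm over the bench, on the right-hand side of the collar at the bottom of the leg's sleeve; its axis is level
- lever_tip (a point): centre of the round end of the red clamp lever, 88 mm from its pivot; a round bar 15 mm thick that points from the leg towards the robot and swings in an upright plane. It can be pressed from above with shut fingers, at a level distance of about 66 mm from the pivot, clear of the crank
- puck_red: red round practice workpiece, 40 mm across and 25 mm high, standing on the belt; a bystander, to be left alone
- puck_alu: aluminium round practice workpiece, 40 mm across and 25 mm high, standing on the belt; a bystander, to be left alone
- spanner: steel open-ended spanner, 170 mm long, lying on the bench in front of the conveyor, left of the leg; a bystander, to be left alone
- screwdriver: yellow-handled screwdriver, 190 mm long, lying on the bench right of the leg; a bystander, to be left alone
- duct_piece: offcut of blue slotted wiring duct, 200 x 40 x 37 mm, on the bench at the left; a bystander, to be left alone
- relay_module: grey and orange relay module, 24 x 75 x 62 mm, standing on the bench at the right; a bystander, to be left alone
- mouse: black computer mouse, 105 x 60 x 35 mm, on the bench near the robot's right; a bystander, to be left alone

How it is judged:
By the outcome, as a careful person would: the job done as asked, in the order asked, and still so for the second after the job is handed in, with the robot touching nothing.
It also fails if it takes over 70 s, if anything falls off the work surface, if the arm or the gripper's body presses on something with over 40 N, if the wrist force passes 120 N, or if a joint passes its speed limit or range.

ROBOT

A 6-joint arm with a two-finger parallel gripper is mounted at the origin on the work surface. World frame = base frame: x ahead of the robot, y to its left, z up, the work surface at z = 0. Lengths are in m, angles in rad, forces in N, time in s.
With the tool pointing down it reaches from about 0.375 to 0.825 m from the base axis. Payload 5.5 kg.
Tool frame: the origin (TCP) lies on the centre line of the jaws, within the pads' length; the fingertips stand 11 mm ahead of it and the grasp point (between the pads) lies 8 mm behind it (robot.finger_overhang is the distance from the TCP to the fingertips, in m); y points along the fingers, z is the direction in which the jaws open and shut, and the axes are right-handed (so a half turn about y gives the same grasp; the last joint's range is limited). The gripper opens to 85 mm and grips with 20 to 120 N. Pads are 22 mm wide; open, the fingers measure 114 mm over their backs; the gripper's body (76 mm by 85 mm) begins 54 mm behind the grasp point. The pads swing forward as they close: fully open they stand 13 mm farther back than shut.
Start: joints at [-1.233, 0.314, -0.047, 1.21, 0, 1.571], TCP at [0.199, -0.566, 0.242] pointing down, gripper open.
Joint ranges: [-2.67, 2.67], [-0.69, 1.73], [-1.03, 1.25], [-2.08, 2.16], [-1.42, 1.45], [-3.14, 3.14]. Speed limits (rad/s): [2.39, 2.39, 3.01, 3.14, 3.14, 3.14].

INTERFACE

Orientations are given as a unit quaternion [x, y, z, w].
In Python, from workcell import robot gives the robot as it stands.
- The arm moves only by the shell command python3 -m creep 'ROWS' [FORCE]. ROWS is JSON, one flat list of numbers, 7 for each row, row after row: the shift along the world's x, y, z in mm, then the turn, a rotation vector about the world's x, y, z in rad, then the opening in per cent of the stroke, from 0 (shut) to 100 (fully open). A call has 1 to 5 rows; each row shifts and turns the commanded pose from where the row before left it; what a row does not reach is not made up. A row lasts 1/12 s, in which the tool goes at most 41.7 mm and 7.16 degrees, less where a joint would pass 70% of its speed; a pose out of reach is approached as far as the arm can. A call is refused whole if a number of a shift passes 41.7 or a number of a turn 0.125, either way. A call with a gripper value outside its range is refused whole. The fingers move at their own pace and stop on an object; FORCE is the grip in N (left out, the last holds). Time passes only in rows, so rows that do not move let the fingers close. It gives the time, the measured TCP pose, the force and the opening at its end, in the units of the state.
- robot.read_state(): the state, without advancing time (a new reading comes with each control period).
- robot.read_camera(name): name is "scene" or "top" or "wrist"; returns the picture (480x640x3 uint8, red, green, blue); there is no depth.
- robot.camera_params(name): a dict with "fx", "fy", "cx", "cy" (pixels), "dist" ([k1, k2, p1, p2, k3] as OpenCV has them; the pictures are not rectified), "R" (3x3) and "t" (3): a world point X has camera coordinates R X + t. Camera axes: x right, y down, z forward; pixel columns grow to the right and rows downward; lengths in m; the calibration is good to about 2 mm. A picture is of the moment at which its call begins: read the wrist's pose just before it. camera_params takes no time and is no camera call; for the wrist camera it gives the pose at the moment of the call.
- robot.hand_in(): hands the job in, once; it reports no verdict.
The state is a dict: "clock": time; "q": joint angles; "joint_velocities": joint speeds; "effort": joint torques, N m; "tool_pos": TCP position; "eef_rot": TCP orientation; "ft_force": force on the tool from outside, world axes, zero at the start; "torque": the same for the moment, N m; "grip_width": opening from 0.0 (shut) to 1.0 (fully open).
Only numpy, scipy, OpenCV 4.12 (cv2) and the standard library are available. Lean on these libraries where they do the work, as an engineer would, in place of code of your own. Each camera call takes 0.05 s, during which the arm holds its last target.

## Working session

There is one attempt and no reset: what is moved stays moved. The work goes in short steps, Python scripts to look and compute and a shell command to move; the robot and the scene stay as the last step left them, time stands still between calls to the robot, and variables do not carry over. Pictures are saved under pics/ and viewed, and the job is handed in when it is done.

```bash
ls; mkdir -p pics
python3 - <<'E'
from workcell import robot
import cv2
for n in ["scene","top","wrist"]:
    p=robot.camera_params(n); print(n,{k:(v.tolist() if hasattr(v,'tolist') else v) for k,v in p.items()})
    cv2.imwrite(f"pics/{n}0.png",robot.read_camera(n)[:,:,::-1])
print(robot.read_state())
E
```

```text
pics
scene {'fx': 579.6727217799074, 'fy': 579.6727217799074, 'cx': 327.11070387343676, 'cy': 238.76102626743338, 'dist': [-0.04783830007042806, 0.0, 0.0, 0.0, 0.0], 'R': [[-0.8663739566626487, 0.49924042135654595, 0.012456680956224351], [0.3782728884186369, 0.6723255011098483, -0.6363081348252689], [-0.32604568560882413, -0.546568771739778, -0.7713344207636157]], 't': [0.4802854023197569, -0.0567236696771396, 1.5858172456852326]}
top {'fx': 516.8321534798281, 'fy': 516.8321534798281, 'cx': 325.4540680903836, 'cy': 234.2874735339219, 'dist': [-0.12041443353477704, 0.0, 0.0, 0.0, 0.0], 'R': [[0.02899581503859829, -0.9995481278164516, 0.00792356541424457], [-0.9845994535851621, -0.02992757967557973, -0.1722447560146955], [0.17240405653593985, -0.002807161090540887, -0.9850223150449762]], 't': [-0.06065483509144332, 0.5397040448925241, 1.3178864491213085]}
wrist {'fx': 370.1603249669312, 'fy': 370.1603249669312, 'cx': 321.7255013856395, 'cy': 237.12766519997612, 'dist': [0.00809016482241414, 0.0, 0.0, 0.0, 0.0], 'R': [[0.33045810068067594, -0.9438196145369868, -0.0014067372798641374], [
[... 162 characters left out ...]
6113366399494584, 0.3795484572414471]}
{'clock': 0.15, 'q': array([-1.23301631e+00,  3.14074775e-01, -4.78124265e-02,  1.21019067e+00,
        1.30268483e-05,  1.57081269e+00]), 'joint_velocities': array([ 0.00020083, -0.00279173,  0.0011376 , -0.00215674, -0.00075007,
        0.00179314]), 'effort': array([ 1.72696466e-03, -5.40045118e+01,  3.40059829e+01,  1.32148911e-02,
        5.20149922e-05,  1.06043669e-05]), 'tool_pos': array([ 0.19870515, -0.56571043,  0.24164211]), 'eef_rot': array([-0.11892223,  0.69749428, -0.69659944,  0.11877899]), 'ft_force': array([ 1.03230579, -0.07580981,  0.31615679]), 'torque': array([0.00332127, 0.00113628, 0.04237214]), 'grip_width': 0.9991111073166558}
```

View pics/scene0.png

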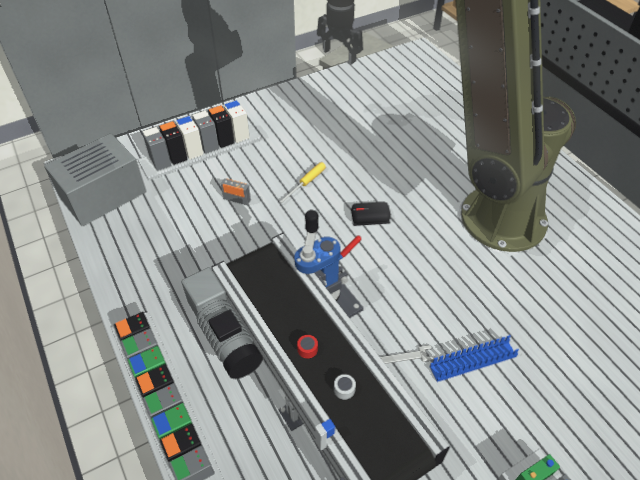

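View pics/top0.png

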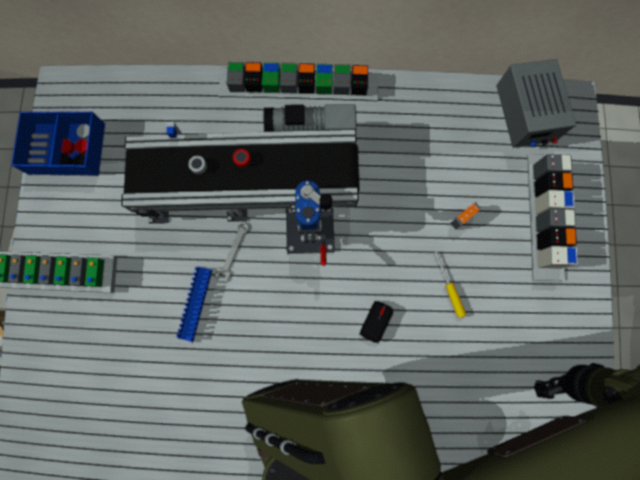

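View pics/wrist0.png

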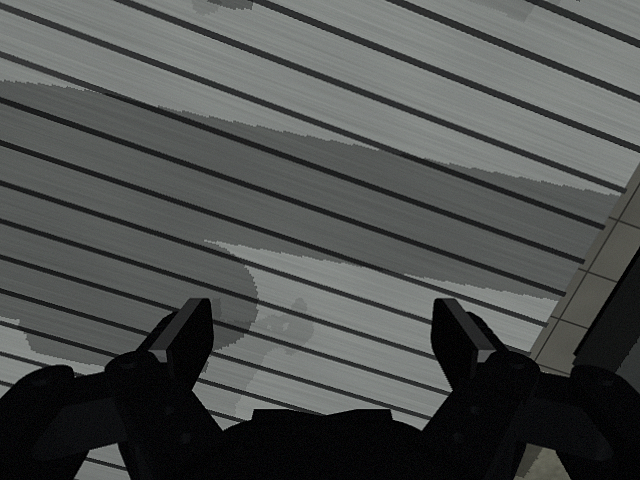

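Run:
```python
import cv2
a=cv2.imread("pics/scene0.png")[190:330,270:410]; cv2.imwrite("pics/sc.png",cv2.resize(a,None,fx=4.2,fy=4.2,interpolation=cv2.INTER_CUBIC))
a=cv2.imread("pics/top0.png")[165:285,260:380]; cv2.imwrite("pics/tc.png",cv2.resize(a,None,fx=5,fy=5,interpolation=cv2.INTER_CUBIC))
```

```text
(no output)
```

View pics/sc.png

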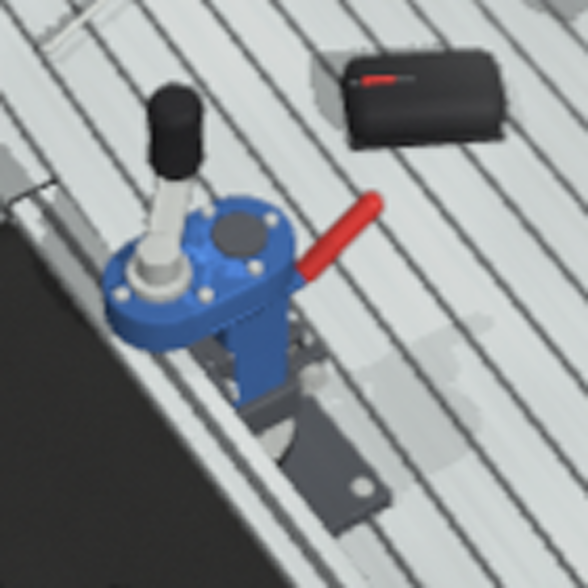

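View pics/tc.png

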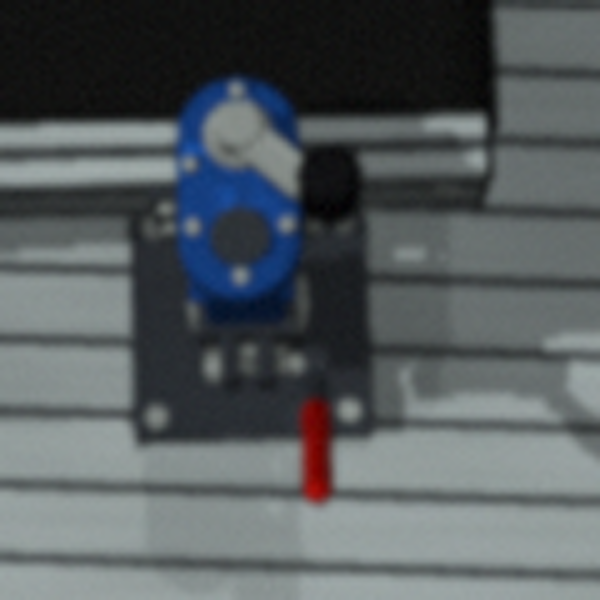

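```bash
cat > h.py <<'E'
import numpy as np, cv2
from workcell import robot
def ray(n,uv,p=None):
    p=p or robot.camera_params(n); K=np.array([[p['fx'],0,p['cx']],[0,p['fy'],p['cy']],[0,0,1]])
    x=cv2.undistortPoints(np.array([[uv]],float),K,np.array(p['dist']))[0,0]
    R=np.array(p['R']);t=np.array(p['t']); d=R.T@np.array([x[0],x[1],1]); return -R.T@t,d/np.linalg.norm(d)
def tri(rs):
    A=sum(np.eye(3)-np.outer(d,d) for c,d in rs);b=sum((np.eye(3)-np.outer(d,d))@c for c,d in rs)
    X=np.linalg.solve(A,b); return X,[np.linalg.norm(np.cross(X-c,d)) for c,d in rs]
def atz(r,z): return r[0]+r[1]*(z-r[0][2])/r[1][2]
E
python3 - <<'E'
from h import *
np.set_printoptions(precision=4,suppress=True)
P={"griptop":((311.4,214.5),(325.6,200.8),.294),"hub":((308.1,250.0),(307.2,191),.25),"tip":((358.6,238.8),(323.2,263.4),.14),
"gearbox disc":((270+238/4.2,190+235/4.2),(260+241/5,165+235/5),.23)}
for k,(s,t,z) in P.items():
    a,b=ray("scene",s),ray("top",t); print(k,tri([a,b]),atz(a,z),atz(b,z))
E
```

```text
griptop (array([ 0.5732, -0.0415,  0.2871]), [np.float64(0.0009175422077049587), np.float64(0.0009175422077048474)]) [ 0.5755 -0.0353  0.294 ] [ 0.5722 -0.0421  0.294 ]
hub (array([0.6064, 0.002 , 0.2375]), [np.float64(0.0017333489758362972), np.float64(0.0017333489758362458)]) [0.6099 0.0121 0.25  ] [0.6045 0.0004 0.25  ]
tip (array([ 0.4514, -0.0394,  0.1382]), [np.float64(0.0023107725903052817), np.float64(0.002310772590305225)]) [ 0.4506 -0.0365  0.14  ] [ 0.4529 -0.0409  0.14  ]
gearbox disc (array([ 0.5605, -0.0011,  0.2197]), [np.float64(0.0022807145517229266), np.float64(0.002280714551722824)]) [0.5632 0.0077 0.23  ] [ 0.56   -0.0029  0.23  ]
```

```bash
R='[20,28,12,0,0,0.08,100,20,28,12,0,0,0.08,100,20,28,12,0,0,0.08,100,20,28,12,0,0,0.08,100,20,28,12,0,0,0.08,100]'; python3 -m creep '[20,28,12,0,0,0.08,100,20,28,12,0,0,0.08,100,20,28,12,0,0,0.08,100,20,28,12,0,0,0.08,100,20,28,12,0,0,0.08,100]' 60; python3 -m creep '[20,28,8,0,0,0.08,100,20,28,8,0,0,0.08,100,20,28,8,0,0,0.08,100,20,28,8,0,0,0.08,100,20,28,8,0,0,0.08,100]'
python3 - <<'E'
from h import *
p=robot.camera_params("wrist"); s=robot.read_state()
R=np.array(p['R']);print(-R.T@p['t']-s['tool_pos'],R[2])
cv2.imwrite("pics/w1.png",robot.read_camera("wrist")[:,:,::-1])
E
```

```text
clock: 0.57
tool_pos: [0.2993, -0.4246, 0.3026]
eef_rot: [-0.256, 0.659, -0.659, 0.256]
ft_force: [0.9, -1.1, -1.3]
grip_width: 0.998
clock: 0.98
tool_pos: [0.3994, -0.2845, 0.3426]
eef_rot: [-0.382, 0.595, -0.595, 0.382]
ft_force: [0.9, -0.3, -0.3]
grip_width: 1.004
[0.02895051 0.06479877 0.13220536] [-0.1160198  -0.253654   -0.96031196]
```

View pics/w1.png

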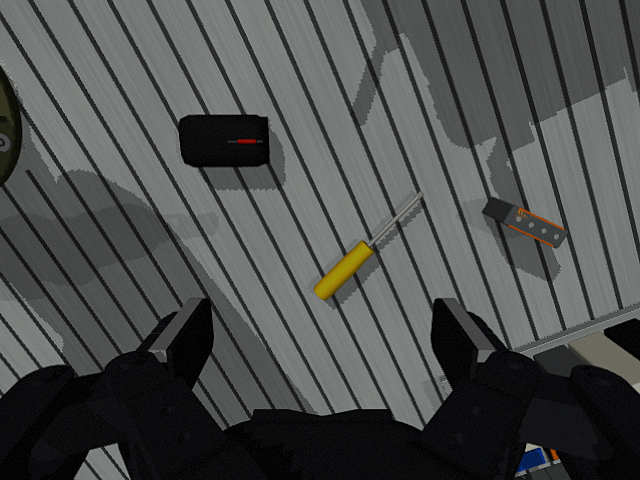

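```bash
python3 -m creep '[31,25,4,0,0,0.087,100,31,25,4,0,0,0.087,100,31,25,4,0,0,0.087,100,31,25,4,0,0,0.087,100,31,25,4,0,0,0.085,100]'
python3 - <<'E'
from h import *
import json
p=robot.camera_params("wrist"); s=robot.read_state()
json.dump({k:np.array(v).tolist() for k,v in p.items()},open("w2.json","w"))
a=robot.read_camera("wrist")[:,:,::-1]; cv2.imwrite("pics/w2.png",a)
E
```

```text
clock: 1.45
tool_pos: [0.5549, -0.1598, 0.3623]
eef_rot: [0.501, -0.499, 0.499, -0.501]
ft_force: [1.4, -1.3, -0.2]
grip_width: 1.002
```

View pics/w2.png

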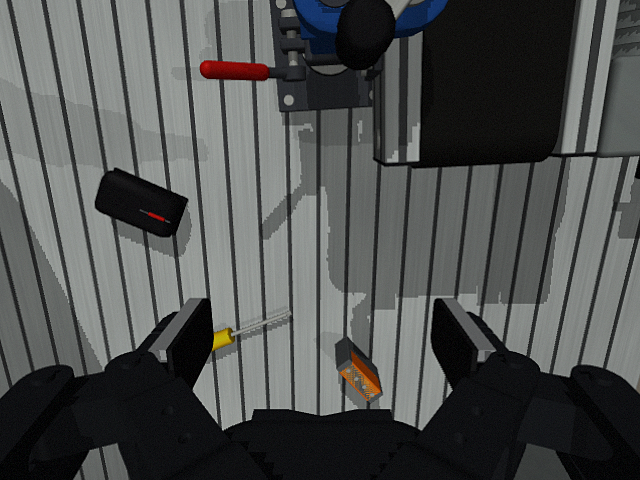

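```bash
python3 - <<'E'
import cv2
a=cv2.imread("pics/w2.png")[0:130,190:450]; cv2.imwrite("pics/w2c.png",cv2.resize(a,None,fx=3,fy=3,interpolation=cv2.INTER_CUBIC))
E
python3 -m creep '[0,-20,0,0,0,0,100,0,-20,0,0,0,0,100]';python3 - <<'E'
from h import *
import json
p=robot.camera_params("wrist"); s=robot.read_state()
json.dump({k:np.array(v).tolist() for k,v in p.items()},open("w3.json","w"))
a=robot.read_camera("wrist")[:,:,::-1]; cv2.imwrite("pics/w3.png",a)
a=a[0:100,190:450]; cv2.imwrite("pics/w3c.png",cv2.resize(a,None,fx=3,fy=3,interpolation=cv2.INTER_CUBIC))
E
```

```text
clock: 1.67
tool_pos: [0.5547, -0.1999, 0.3616]
eef_rot: [0.501, -0.499, 0.499, -0.501]
ft_force: [0.9, -0.2, 0.2]
grip_width: 1.001
```

View pics/w2c.png

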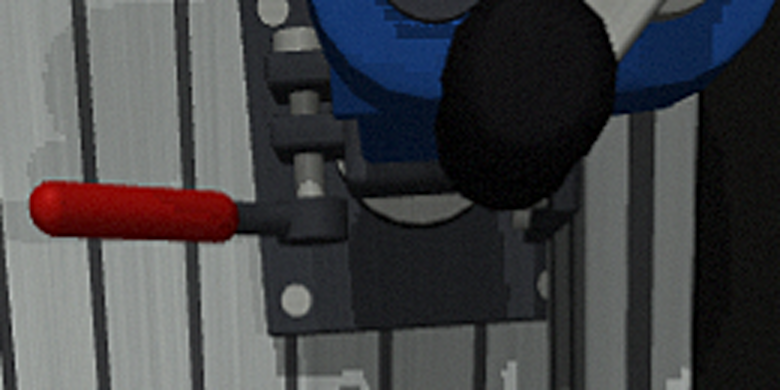

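View pics/w3c.png

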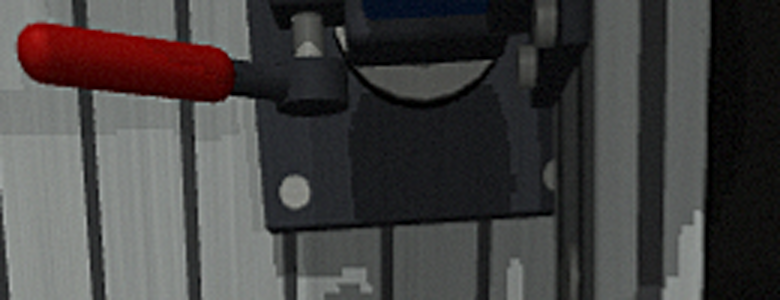

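Run:
```python
from h import *
import json
np.set_printoptions(precision=4,suppress=True)
w2=json.load(open("w2.json"));w3=json.load(open("w3.json"))
a=ray("w",(190+52/3,209/3),w2);b=ray("w",(190+40/3,53/3),w3);s=ray("scene",(358.4,239));t=ray("top",(323.2,263.2))
print("tip",tri([a,b]),tri([a,b,s,t]))
a=ray("w",(190+318/3,217/3),w2);b=ray("w",(190+314/3,83/3),w3);print("boss",tri([a,b]), atz(a,.09),atz(b,.09))
a=ray("w",(190+524/3,100/3),w2);s=ray("scene",(311.9,221.7));t=ray("top",(325.6,200.4))
print("grip",atz(a,.269),atz(s,.269),atz(t,.269),tri([a,s,t]))
```

```text
tip (array([ 0.454 , -0.0388,  0.1422]), [np.float64(5.358157910668706e-05), np.float64(5.358157910662795e-05)]) (array([ 0.4526, -0.0386,  0.1387]), [np.float64(0.0005760716932899289), np.float64(0.0007796656587132365), np.float64(0.002365802720194971), np.float64(0.002530126100038591)])
boss (array([ 0.5276, -0.0334,  0.0886]), [np.float64(0.0004841205868543165), np.float64(0.0004841205868543357)]) [ 0.5282 -0.0336  0.09  ] [ 0.5272 -0.0337  0.09  ]
grip [ 0.5775 -0.0382  0.269 ] [ 0.5737 -0.0369  0.269 ] [ 0.5792 -0.0421  0.269 ] (array([ 0.5767, -0.0391,  0.2701]), [np.float64(0.0008964610643431581), np.float64(0.0038138293748796685), np.float64(0.003739056616632506)])
```

```bash
python3 -m creep '[5,40,-6,0,0,0,100,5,40,-6,0,0,0,100,5,40,-6,0,0,0,100,5.5,40,-6,0,0,0,100,0,0,0,0,0,0,100]'
python3 - <<'E'
from h import *
a=robot.read_camera("wrist")[:,:,::-1]; cv2.imwrite("pics/w4.png",a)
a=robot.read_camera("scene")[:,:,::-1][100:300,220:420]; cv2.imwrite("pics/s4.png",cv2.resize(a,None,fx=3,fy=3))
E
```

```text
clock: 2.13
tool_pos: [0.574, -0.0353, 0.3366]
eef_rot: [-0.501, 0.5, -0.497, 0.502]
ft_force: [0.1, -0.2, 0.8]
grip_width: 1.003
```

View pics/w4.png

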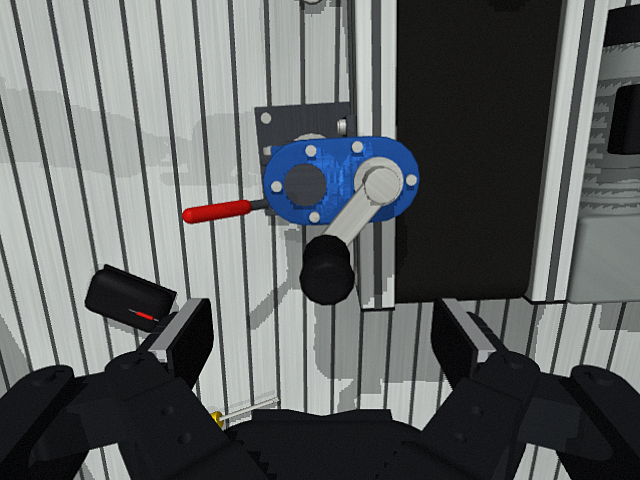

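View pics/s4.png

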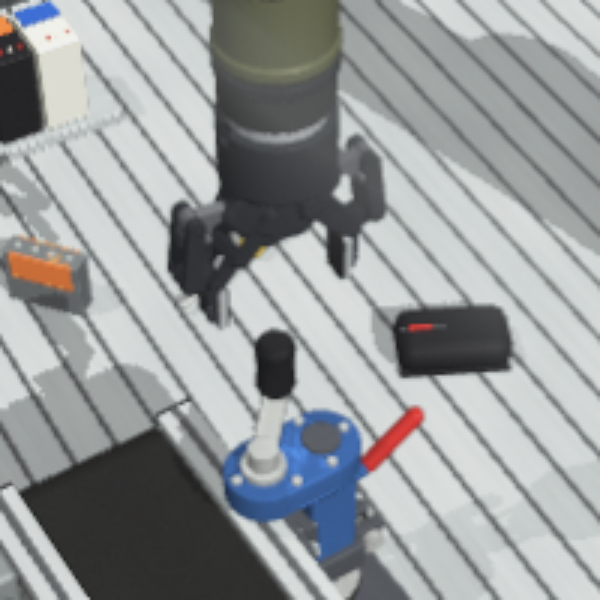

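Run:
```python
from h import *
np.set_printoptions(precision=4,suppress=True)
s=robot.read_state();print(s['clock'],s['tool_pos'],s['q'])
print("griptop",atz(ray("wrist",(327,281)),.294),"mid",atz(ray("wrist",(327,268)),.269),"hub",atz(ray("wrist",(382,184)),.245),atz(ray("wrist",(382,184)),.25))
print("tip",atz(ray("wrist",(190,216)),.14),"disc",atz(ray("wrist",(306,184)),.225))
w=robot.read_camera("wrist")[:,:,::-1][150:320,160:440]; cv2.imwrite("pics/w4c.png",cv2.resize(w,None,fx=2.8,fy=2.8,interpolation=cv2.INTER_CUBIC))
```

```text
2.2333 [ 0.574  -0.0399  0.3377] [-0.0693  0.2494  0.0825  1.4051 -0.0003  1.4992]
griptop [ 0.5761 -0.0432  0.294 ] mid [ 0.5764 -0.0457  0.269 ] hub [ 0.6099 -0.0004  0.245 ] [0.6091 0.0003 0.25  ]
tip [ 0.4531 -0.0447  0.14  ] disc [ 0.5629 -0.0033  0.225 ]
```

View pics/w4c.png

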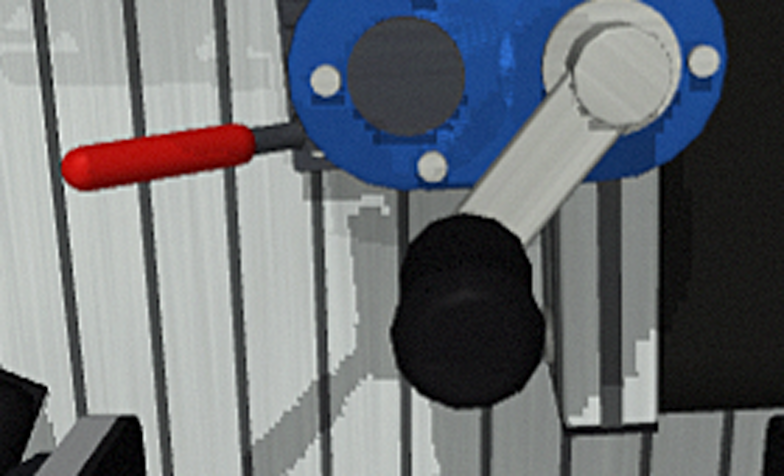

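Run:
```python
from h import *
np.set_printoptions(precision=4,suppress=True)
print(robot.read_state()['tool_pos'])
print("griptop",atz(ray("wrist",(327.1,269.6)),.294),"hub",atz(ray("wrist",(381.4,176.8)),.245),atz(ray("wrist",(381.4,176.8)),.25),"hubbase",atz(ray("wrist",(160+612/2.8,150+66/2.8)),.228))
print("tip",atz(ray("wrist",(188.6,210.4)),.14))
```

```text
[ 0.5741 -0.0411  0.338 ]
griptop [ 0.5762 -0.0383  0.294 ] hub [0.6096 0.0026 0.245 ] [0.6088 0.0032 0.25  ] hubbase [0.6104 0.0026 0.228 ]
tip [ 0.4525 -0.0406  0.14  ]
```

```bash
python3 -m creep '[1,1,-20,0,0,0,80,0.5,0.5,-20,0,0,0,70,0,0,-18,0,0,0,60,0,0,-16,0,0,0,55,0,0,0,0,0,0,50]' 60; python3 -m creep '[0,0,0,0,0,0,30,0,0,0,0,0,0,20,0,0,0,0,0,0,15,0,0,0,0,0,0,15,0,0,0,0,0,0,15]' 60;  python3 - <<'E'
from h import *
print(robot.read_state()['tool_pos'])
a=robot.read_camera("wrist")[:,:,::-1]; cv2.imwrite("pics/w5.png",a)
E
```

```text
clock: 2.7
tool_pos: [0.5739, -0.0413, 0.2611]
eef_rot: [-0.501, 0.502, -0.499, 0.498]
ft_force: [-0.0, 0.8, -0.2]
grip_width: 0.501
clock: 3.12
tool_pos: [0.5761, -0.0408, 0.2647]
eef_rot: [0.5, -0.5, 0.501, -0.499]
ft_force: [1.6, -5.6, -5.6]
grip_width: 0.325
[ 0.57608523 -0.04080199  0.26469199]
```

View pics/w5.png

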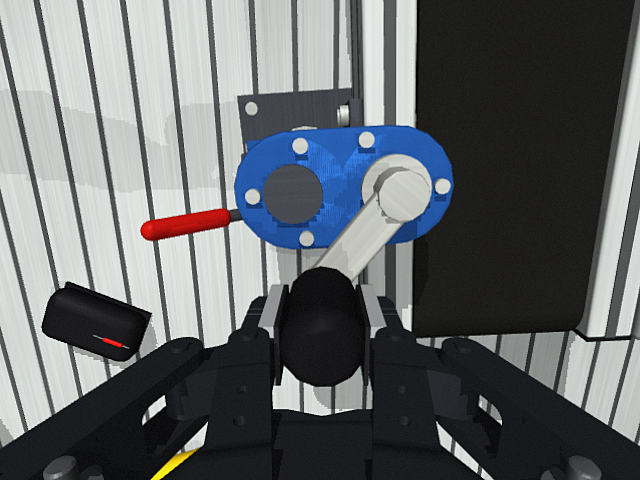

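Run:
```python
import numpy as np
a=np.radians(232-18*np.arange(21)); p=55*np.c_[np.cos(a),np.sin(a)]
for i,d in enumerate(np.diff(p,axis=0)): print(i,232-18*(i+1),np.round(d,1),end='; ' if i%5<4 else '\n')
```

```text
0 214 [-11.7  12.6]; 1 196 [-7.3 15.6]; 2 178 [-2.1 17.1]; 3 160 [ 3.3 16.9]; 4 142 [ 8.3 15.1]
5 124 [12.6 11.7]; 6 106 [15.6  7.3]; 7 88 [17.1  2.1]; 8 70 [16.9 -3.3]; 9 52 [15.1 -8.3]
10 34 [ 11.7 -12.6]; 11 16 [  7.3 -15.6]; 12 -2 [  2.1 -17.1]; 13 -20 [ -3.3 -16.9]; 14 -38 [ -8.3 -15.1]
15 -56 [-12.6 -11.7]; 16 -74 [-15.6  -7.3]; 17 -92 [-17.1  -2.1]; 18 -110 [-16.9   3.3]; 19 -128 [-15.1   8.3]
```

```bash
python3 -m creep '[-11.7,12.6,0,0,0,0,15,-7.3,15.6,0,0,0,0,15,-2.1,17.1,0,0,0,0,15]' 60;  python3 -m creep '[3.3,16.9,0,0,0,0,15,8.3,15.1,0,0,0,0,15]'
python3 - <<'E'
from h import *
print(robot.read_state()['ft_force'])
a=robot.read_camera("wrist")[:,:,::-1]; cv2.imwrite("pics/w6.png",a)
print(robot.read_state()['ft_force'],robot.read_state()['tool_pos'])
E
```

```text
clock: 3.42
tool_pos: [0.555, 0.0037, 0.2647]
eef_rot: [0.5, -0.499, 0.502, -0.499]
ft_force: [11.1, -9.3, -11.9]
grip_width: 0.324
clock: 3.58
tool_pos: [0.5661, 0.0356, 0.2647]
eef_rot: [0.501, -0.499, 0.502, -0.498]
ft_force: [5.8, -15.4, -8.5]
grip_width: 0.323
[  5.75294127 -15.36578977  -8.4548012 ]
[ 3.04904047 -5.76370726 -5.41028675] [0.56808112 0.03784841 0.26461009]
```

View pics/w6.png

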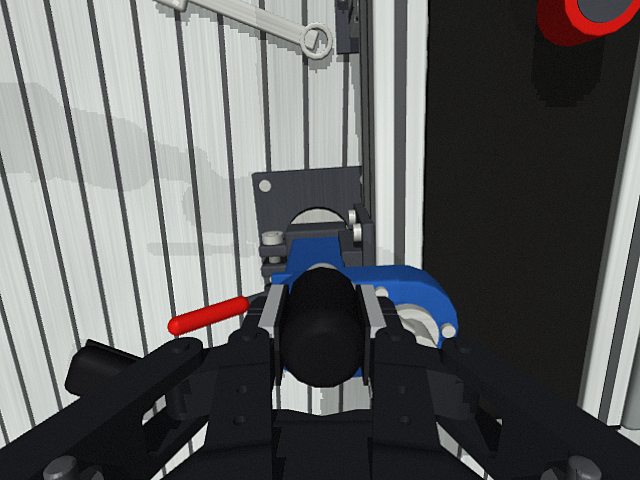

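```bash
python3 -m creep '[12.6,11.7,0,0,0,0,15,15.6,7.3,0,0,0,0,15,17.1,2.1,0,0,0,0,15,16.9,-3.3,0,0,0,0,15,15.1,-8.3,0,0,0,0,15]' 60;  python3 -m creep '[11.7,-12.6,0,0,0,0,15,7.3,-15.6,0,0,0,0,15,2.1,-17.1,0,0,0,0,15]'
python3 - <<'E'
from h import *
print(robot.read_state()['ft_force'])
a=robot.read_camera("wrist")[:,:,::-1]; cv2.imwrite("pics/w7.png",a)
print(robot.read_state()['ft_force'],robot.read_state()['tool_pos'])
E
```

```text
clock: 4.05
tool_pos: [0.6412, 0.0479, 0.2645]
eef_rot: [0.502, -0.501, 0.498, -0.499]
ft_force: [-13.0, -1.9, 2.8]
grip_width: 0.321
clock: 4.3
tool_pos: [0.6651, 0.0052, 0.2647]
eef_rot: [-0.499, 0.501, -0.497, 0.502]
ft_force: [-1.8, 8.7, -3.1]
grip_width: 0.323
[-1.76214849  8.73331396 -3.0809872 ]
[ 0.32035055  5.44496367 -2.64385044] [0.66517685 0.00158627 0.26468654]
```

View pics/w7.png

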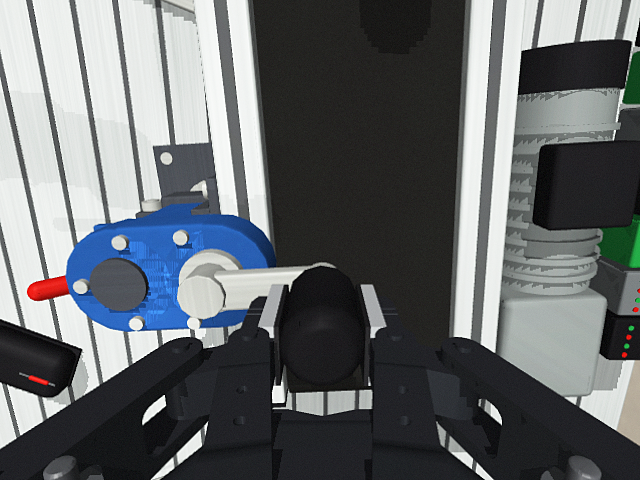

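```bash
python3 -m creep '[-3.3,-16.9,0,0,0,0,15,-8.3,-15.1,0,0,0,0,15,-12.6,-11.7,0,0,0,0,15]' 60
python3 - <<'E'
import numpy as np
a=np.radians(-56-9*np.arange(41)); p=55*np.c_[np.cos(a),np.sin(a)]
for i,d in enumerate(np.diff(p,axis=0)): print(-56-9*(i+1),np.round(d,1),end='; ' if i%5<4 else '\n')
E
```

```text
clock: 4.6
tool_pos: [0.644, -0.041, 0.2648]
eef_rot: [-0.498, 0.499, -0.501, 0.502]
ft_force: [9.4, 3.4, -8.1]
grip_width: 0.322
-65 [-7.5 -4.2]; -74 [-8.1 -3. ]; -83 [-8.5 -1.7]; -92 [-8.6 -0.4]; -101 [-8.6  1. ]
-110 [-8.3  2.3]; -119 [-7.9  3.6]; -128 [-7.2  4.8]; -137 [-6.4  5.8]; -146 [-5.4  6.8]
-155 [-4.2  7.5]; -164 [-3.   8.1]; -173 [-1.7  8.5]; -182 [-0.4  8.6]; -191 [1.  8.6]
-200 [2.3 8.3]; -209 [3.6 7.9]; -218 [4.8 7.2]; -227 [5.8 6.4]; -236 [6.8 5.4]
-245 [7.5 4.2]; -254 [8.1 3. ]; -263 [8.5 1.7]; -272 [8.6 0.4]; -281 [ 8.6 -1. ]
-290 [ 8.3 -2.3]; -299 [ 7.9 -3.6]; -308 [ 7.2 -4.8]; -317 [ 6.4 -5.8]; -326 [ 5.4 -6.8]
-335 [ 4.2 -7.5]; -344 [ 3.  -8.1]; -353 [ 1.7 -8.5]; -362 [ 0.4 -8.6]; -371 [-1.  -8.6]
-380 [-2.3 -8.3]; -389 [-3.6 -7.9]; -398 [-4.8 -7.2]; -407 [-5.8 -6.4]; -416 [-6.8 -5.4]
```

```bash
python3 -m creep '[-7.5,-4.2,0,0,0,0,15,-8.1,-3,0,0,0,0,15,-8.5,-1.7,0,0,0,0,15]' 60; python3 -m creep '[-8.6,-0.4,0,0,0,0,15,-8.6,1,0,0,0,0,15]' 60
```

```text
clock: 4.85
tool_pos: [0.6189, -0.0519, 0.2649]
eef_rot: [0.499, -0.498, 0.502, -0.501]
ft_force: [10.4, -4.2, -8.7]
grip_width: 0.322
clock: 5.02
tool_pos: [0.6011, -0.0519, 0.2648]
eef_rot: [0.5, -0.498, 0.502, -0.5]
ft_force: [7.7, -6.6, -8.5]
grip_width: 0.324
```

```bash
python3 -m creep '[-8.3,2.3,0,0,0,0,15,-7.9,3.6,0,0,0,0,15,-7.2,4.8,0,0,0,0,15]' 60
```

```text
clock: 5.27
tool_pos: [0.5767, -0.0414, 0.2647]
eef_rot: [0.5, -0.499, 0.502, -0.499]
ft_force: [5.7, -6.7, -7.5]
grip_width: 0.325
```

```bash
python3 -m creep '[-6.4,5.8,0,0,0,0,15,-5.4,6.8,0,0,0,0,15,-4.2,7.5,0,0,0,0,15]' 60
```

```text
clock: 5.52
tool_pos: [0.5603, -0.0209, 0.2647]
eef_rot: [0.5, -0.499, 0.502, -0.499]
ft_force: [5.1, -7.3, -7.8]
grip_width: 0.325
```

```bash
python3 -m creep '[-3,8.1,0,0,0,0,15,-1.7,8.5,0,0,0,0,15,-0.4,8.6,0,0,0,0,15]' 60
```

```text
clock: 5.77
tool_pos: [0.5551, 0.0042, 0.2647]
eef_rot: [0.501, -0.499, 0.502, -0.499]
ft_force: [5.4, -9.1, -8.4]
grip_width: 0.323
```

```bash
python3 -m creep '[1,8.6,0,0,0,0,15,2.3,8.3,0,0,0,0,15,3.6,7.9,0,0,0,0,15]' 60
```

```text
clock: 6.02
tool_pos: [0.5617, 0.0286, 0.2646]
eef_rot: [0.501, -0.499, 0.502, -0.498]
ft_force: [2.7, -11.1, -5.3]
grip_width: 0.323
```

Run:
```python
from h import *
a=robot.read_camera("wrist")[:,:,::-1]; a=a[140:300,220:420]; cv2.imwrite("pics/w8.png",cv2.resize(a,None,fx=3.5,fy=3.5,interpolation=cv2.INTER_CUBIC))
a=robot.read_camera("scene")[:,:,::-1][250:330,310:390]; cv2.imwrite("pics/s8.png",cv2.resize(a,None,fx=7,fy=7,interpolation=cv2.INTER_CUBIC))
```

```text
(no output)
```

View pics/w8.png

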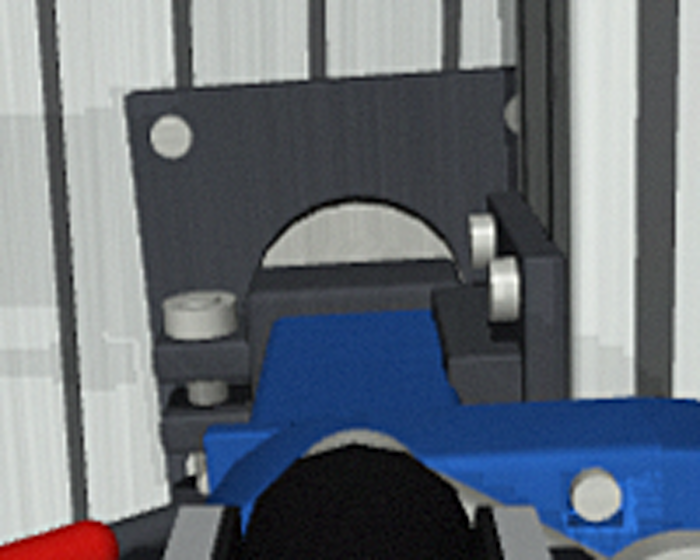

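View pics/s8.png

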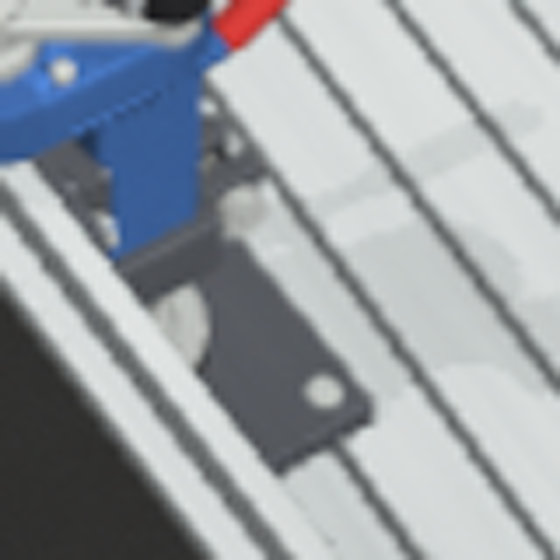

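```bash
python3 -m creep '[4.8,7.2,0,0,0,0,15,5.8,6.4,0,0,0,0,15,6.8,5.4,0,0,0,0,15]' 60
```

```text
clock: 6.37
tool_pos: [0.5782, 0.0472, 0.2646]
eef_rot: [0.502, -0.499, 0.502, -0.498]
ft_force: [-2.8, -11.1, -3.2]
grip_width: 0.324
```

```bash
python3 -m creep '[7.5,4.2,0,0,0,0,15,8.1,3,0,0,0,0,15,8.5,1.7,0,0,0,0,15]' 60
```

```text
clock: 6.62
tool_pos: [0.6012, 0.0567, 0.2645]
eef_rot: [0.502, -0.5, 0.501, -0.498]
ft_force: [-7.5, -9.8, 0.1]
grip_width: 0.32
```

```bash
python3 -m creep '[8.6,0.4,0,0,0,0,15,8.6,-1,0,0,0,0,15,8.3,-2.3,0,0,0,0,15]' 60
```

```text
clock: 6.87
tool_pos: [0.626, 0.0551, 0.2646]
eef_rot: [0.502, -0.501, 0.499, -0.498]
ft_force: [-10.2, -4.2, 1.5]
grip_width: 0.325
```

```bash
python3 -m creep '[7.9,-3.6,0,0,0,0,15,7.2,-4.8,0,0,0,0,15,6.4,-5.8,0,0,0,0,15]' 60
```

```text
clock: 7.12
tool_pos: [0.6474, 0.0428, 0.2646]
eef_rot: [-0.501, 0.502, -0.498, 0.499]
ft_force: [-11.3, 4.2, 1.3]
grip_width: 0.326
```

```bash
python3 -m creep '[5.4,-6.8,0,0,0,0,15,4.2,-7.5,0,0,0,0,15]' 60
```

```text
clock: 7.28
tool_pos: [0.6575, 0.0304, 0.2646]
eef_rot: [-0.5, 0.502, -0.497, 0.501]
ft_force: [-7.4, 9.5, -0.1]
grip_width: 0.323
```

```bash
python3 -m creep '[3,-8.1,0,0,0,0,15]' 60
python3 - <<'E'
from h import *
s=robot.read_state();print(s['ft_force'],s['effort'],s['torque'])
E
```

```text
clock: 7.37
tool_pos: [0.6611, 0.0232, 0.2647]
eef_rot: [-0.499, 0.502, -0.497, 0.502]
ft_force: [-4.9, 13.4, -0.7]
grip_width: 0.324
[-4.85202517 13.43566978 -0.65062617] [ -7.52903759 -62.94379234  37.33991861  -2.24873409  -3.87996912
   0.16663098] [2.47085353 1.25053356 0.02861863]
```

```bash
python3 -m creep '[0,0,0,0,0,0,15]' 60
python3 - <<'E'
from h import *
a=robot.read_camera("wrist")[:,:,::-1]; cv2.imwrite("pics/w9.png",a)
s=robot.read_state();print(s['ft_force'],s['tool_pos'])
E
```

```text
clock: 7.45
tool_pos: [0.6616, 0.0218, 0.2646]
eef_rot: [-0.499, 0.502, -0.498, 0.501]
ft_force: [-3.3, 6.5, -2.6]
grip_width: 0.322
[-3.34744249  6.46876282 -1.82643571] [0.6615904  0.02184434 0.2646959 ]
```

```bash
python3 -m creep '[0.5,-1.6,0,0,0,0,15]' 60;python3 -m creep '[0.4,-1.6,0,0,0,0,15]' 60
```

```text
clock: 7.58
tool_pos: [0.6617, 0.0216, 0.2647]
eef_rot: [-0.499, 0.502, -0.497, 0.502]
ft_force: [-5.5, 11.4, -0.7]
grip_width: 0.325
clock: 7.67
tool_pos: [0.662, 0.0206, 0.2647]
eef_rot: [-0.499, 0.502, -0.496, 0.502]
ft_force: [-5.5, 11.9, -1.8]
grip_width: 0.322
```

```bash
python3 -m creep '[0,0,0,0,0,0,60,0,0,0,0,0,0,60,0,0,0,0,0,0,60,0,0,10,0,0,0,60,0,0,25,0,0,0,60]' 60;python3 -m creep '[0,0,35,0,0,0,60,0,0,20,0,0,0,60,-15,-4,0,0,0,0,30,-35,-10,0,0,0,0,0,-35,-10,0,0,0,0,0]' 60
python3 - <<'E'
from h import *
a=robot.read_camera("wrist")[:,:,::-1]; cv2.imwrite("pics/w10.png",a)
s=robot.read_state();print(s['ft_force'],s['tool_pos'])
E
```

```text
clock: 8.08
tool_pos: [0.6621, 0.0157, 0.2971]
eef_rot: [0.501, -0.501, 0.499, -0.499]
ft_force: [0.2, 0.1, -1.0]
grip_width: 0.605
clock: 8.5
tool_pos: [0.5788, -0.0083, 0.3551]
eef_rot: [-0.5, 0.499, -0.5, 0.5]
ft_force: [0.4, -0.0, 0.5]
grip_width: 0.181
[-4.36697032 -0.82708171 -0.641563  ] [ 0.57035739 -0.00998896  0.35469397]
```

View pics/w10.png

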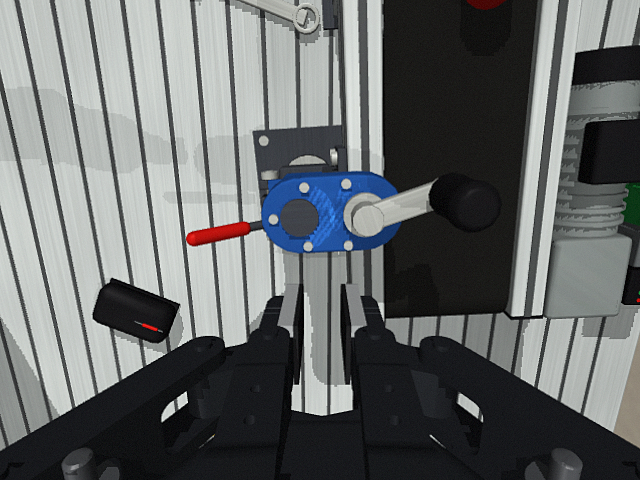

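```bash
python3 -m creep '[-36,-9.5,0,0,0,0,0,-36,-9.5,0,0,0,0,0,-36,-9.5,0,0,0,0,0,0,0,0,0,0,0,0,0,0,0,0,0,0,0]' 60
python3 - <<'E'
from h import *
np.set_printoptions(precision=4,suppress=True)
p=robot.camera_params("wrist")
a=robot.read_camera("wrist")[:,:,::-1]; cv2.imwrite("pics/w11.png",a)
s=robot.read_state();print(s['ft_force'],s['tool_pos'])
E
```

```text
clock: 8.97
tool_pos: [0.4696, -0.0371, 0.3562]
eef_rot: [0.499, -0.5, 0.501, -0.5]
ft_force: [1.2, -0.5, -0.5]
grip_width: -0.0
[ 0.3219 -1.0089  0.3328] [ 0.471  -0.0369  0.3559]
```

View pics/w11.png

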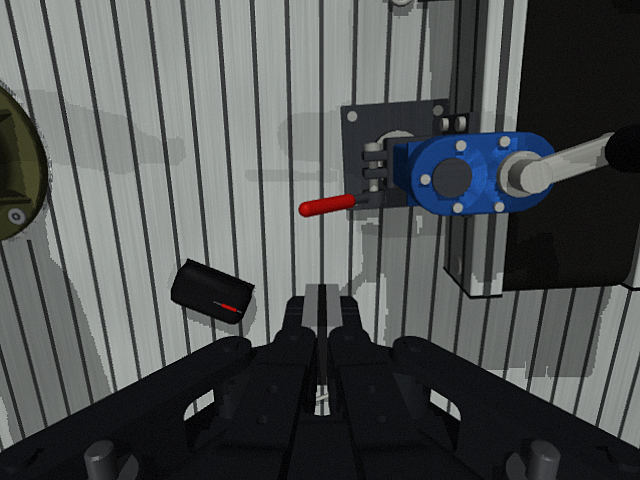

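Run:
```python
from h import *
np.set_printoptions(precision=4,suppress=True)
print(atz(ray("wrist",(305,210)),.141),atz(ray("wrist",(349,201)),.108),robot.read_state()['tool_pos'])
a=cv2.imread("pics/w11.png")[130:240,270:430];cv2.imwrite("pics/w11c.png",cv2.resize(a,None,fx=4.5,fy=4.5,interpolation=cv2.INTER_CUBIC))
```

```text
[ 0.4552 -0.0395  0.141 ] [ 0.4997 -0.0371  0.108 ] [ 0.471  -0.0369  0.3559]
```

View pics/w11c.png

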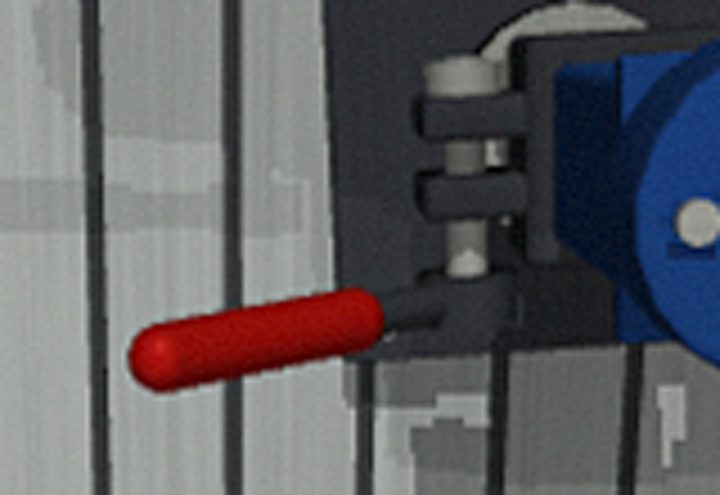

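```bash
python3 -m creep '[-8.5,-2,-36,0,0,0,0,0,0,-38,0,0,0,0,0,0,-38,0,0,0,0,0,0,-38,0,0,0,0,0,0,-34,0,0,0,0]' 60
python3 - <<'E'
from h import *
a=robot.read_camera("wrist")[:,:,::-1]; cv2.imwrite("pics/w12.png",a)
s=robot.read_state();print(s['ft_force'],s['tool_pos'])
E
```

```text
clock: 9.43
tool_pos: [0.4634, -0.0384, 0.1686]
eef_rot: [-0.5, 0.5, -0.5, 0.5]
ft_force: [0.5, 0.1, -0.7]
grip_width: -0.001
[-2.70549775  0.98486953 -4.82306025] [ 0.45927767 -0.03802779  0.16255761]
```

View pics/w12.png

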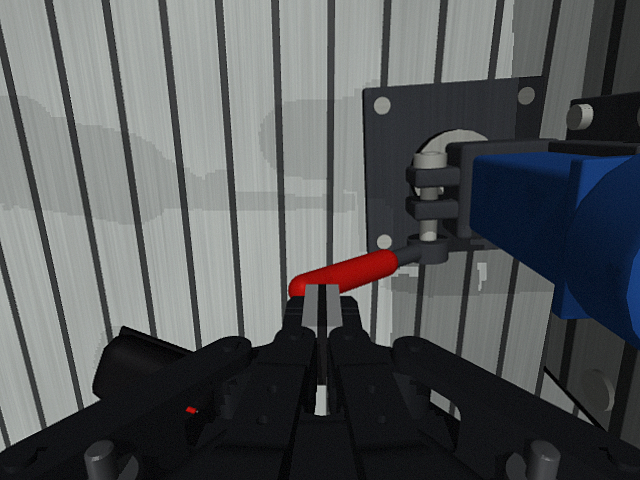

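```bash
python3 -m creep '[1,-1,-10,0,0,0,0,1,0,-10,0,0,0,0,0,0,-10,0,0,0,0,0,0,-10,0,0,0,0,0,0,-8,0,0,0,0]' 60
python3 - <<'E'
from h import *
a=robot.read_camera("wrist")[:,:,::-1]; cv2.imwrite("pics/w13.png",a)
s=robot.read_state();print(s['ft_force'],s['tool_pos'])
E
```

```text
clock: 9.9
tool_pos: [0.4674, -0.0398, 0.1245]
eef_rot: [0.499, -0.499, 0.501, -0.501]
ft_force: [-0.8, -0.1, 6.8]
grip_width: 0.0
[ 2.20385405 -1.17582475  2.49865561] [ 0.46686117 -0.03982302  0.12332626]
```

View pics/w13.png

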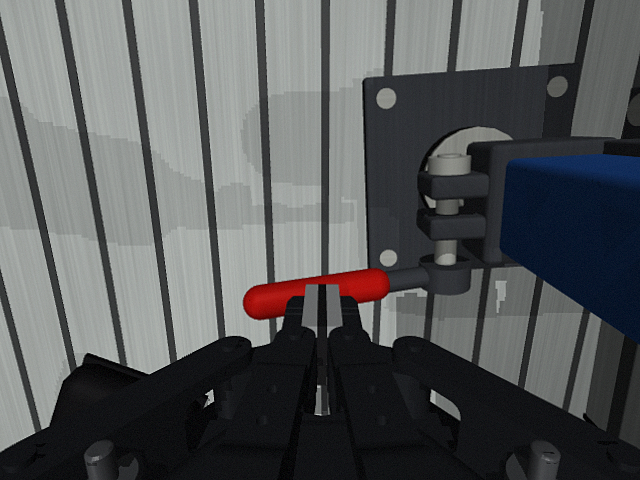

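```bash
python3 -m creep '[-1,0,-9,0,0,0,0,-1,0,-9,0,0,0,0,-1,0,-8,0,0,0,0,-1,0,-6,0,0,0,0]' 60
```

```text
clock: 10.28
tool_pos: [0.4652, -0.0399, 0.0932]
eef_rot: [0.498, -0.498, 0.502, -0.502]
ft_force: [3.4, 0.5, 10.9]
grip_width: 0.006
```

```bash
python3 -m creep '[0,0,-3,0,0,0,0]' 60;python3 -m creep '[0,0,-3,0,0,0,0]' 60
```

```text
clock: 10.37
tool_pos: [0.4649, -0.0399, 0.0901]
eef_rot: [0.498, -0.498, 0.502, -0.502]
ft_force: [2.2, -0.3, 8.5]
grip_width: -0.0
clock: 10.45
tool_pos: [0.4654, -0.0399, 0.0876]
eef_rot: [0.498, -0.498, 0.502, -0.502]
ft_force: [2.1, 0.9, 10.0]
grip_width: -0.002
```

```bash
python3 -m creep '[0,0,-3,0,0,0,0]' 60;python3 -m creep '[0,0,-2,0,0,0,0]' 60
```

```text
clock: 10.53
tool_pos: [0.466, -0.0399, 0.0849]
eef_rot: [0.498, -0.497, 0.502, -0.502]
ft_force: [2.4, -0.7, 11.5]
grip_width: -0.001
clock: 10.62
tool_pos: [0.4658, -0.0399, 0.0828]
eef_rot: [0.498, -0.498, 0.502, -0.502]
ft_force: [2.8, 1.2, 10.8]
grip_width: -0.0
```

```bash
python3 -m creep '[0,0,-2,0,0,0,0]' 60;python3 -m creep '[0,0,-2,0,0,0,0]' 60
```

```text
clock: 10.7
tool_pos: [0.4664, -0.0399, 0.0818]
eef_rot: [0.498, -0.497, 0.503, -0.503]
ft_force: [-4.1, 1.0, 33.3]
grip_width: -0.004
clock: 10.78
tool_pos: [0.4669, -0.0399, 0.0811]
eef_rot: [0.497, -0.497, 0.503, -0.503]
ft_force: [-9.2, 1.8, 49.2]
grip_width: -0.0
```

Run:
```python
from h import *
a=robot.read_camera("wrist")[:,:,::-1]; cv2.imwrite("pics/w14.png",a)
a=robot.read_camera("scene")[:,:,::-1][130:330,250:450]; cv2.imwrite("pics/s14.png",cv2.resize(a,None,fx=3,fy=3,interpolation=cv2.INTER_CUBIC))
s=robot.read_state();print(s['ft_force'],s['tool_pos'])
```

```text
[-6.30825257  0.53094413 35.72075507] [ 0.46675787 -0.03990914  0.08147367]
```

View pics/w14.png

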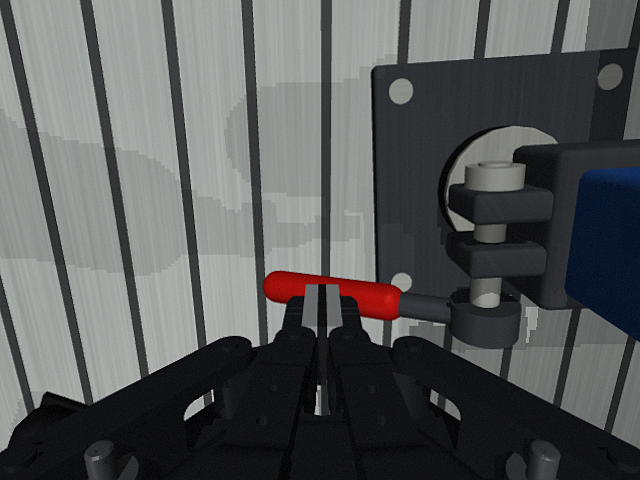

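View pics/s14.png

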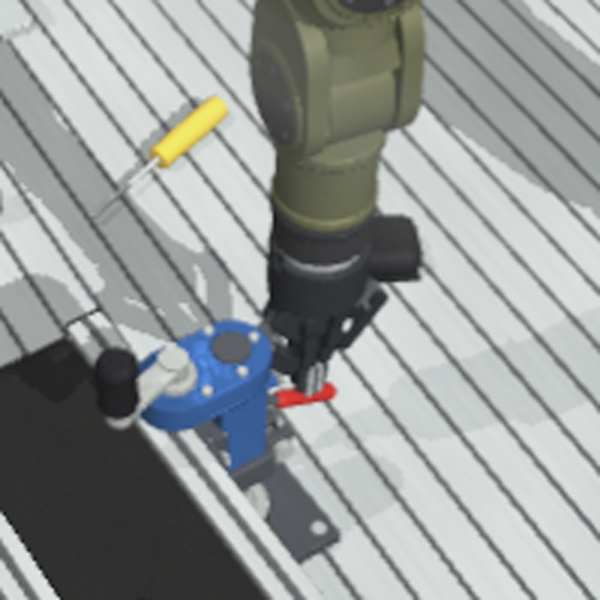

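```bash
python3 -m creep '[0,0,6,0,0,0,0,0,0,20,0,0,0,0,-5,-5,35,0,0,0,0,-10,-10,38,0,0,0,0,-10,-15,36,0,0,0,0]' 60; python3 -m creep '[0,-35,15,0,0,0,0,0,-38,15,0,0,0,0,0,-38,15,0,0,0,0,0,-30,15,0,0,0,0,0,0,0,0,0,0,0]' 60
python3 - <<'E'
from h import *
import json
s=robot.read_state();print(s['ft_force'],s['tool_pos'])
p=robot.camera_params("wrist");json.dump({k:np.array(v).tolist() for k,v in p.items()},open("w15.json","w"))
a=robot.read_camera("wrist")[:,:,::-1]; cv2.imwrite("pics/w15.png",a)
a=robot.read_camera("scene")[:,:,::-1][170:350,270:450]; cv2.imwrite("pics/s15.png",cv2.resize(a,None,fx=3.3,fy=3.3,interpolation=cv2.INTER_CUBIC))
a=robot.read_camera("top")[:,:,::-1]; cv2.imwrite("pics/t15.png",a)
E
```

```text
clock: 11.3
tool_pos: [0.4364, -0.0694, 0.2138]
eef_rot: [-0.5, 0.499, -0.5, 0.501]
ft_force: [1.4, -0.7, 0.1]
grip_width: -0.001
clock: 11.72
tool_pos: [0.438, -0.2165, 0.2753]
eef_rot: [0.498, -0.498, 0.505, -0.499]
ft_force: [0.3, 0.7, -0.6]
grip_width: 0.003
[ 0.25825823  0.73500781 -0.61157863] [ 0.43800033 -0.21646564  0.27532595]
```

View pics/w15.png

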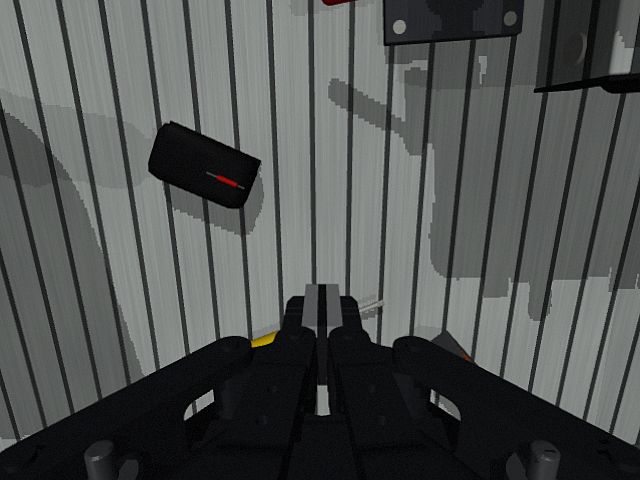

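View pics/s15.png

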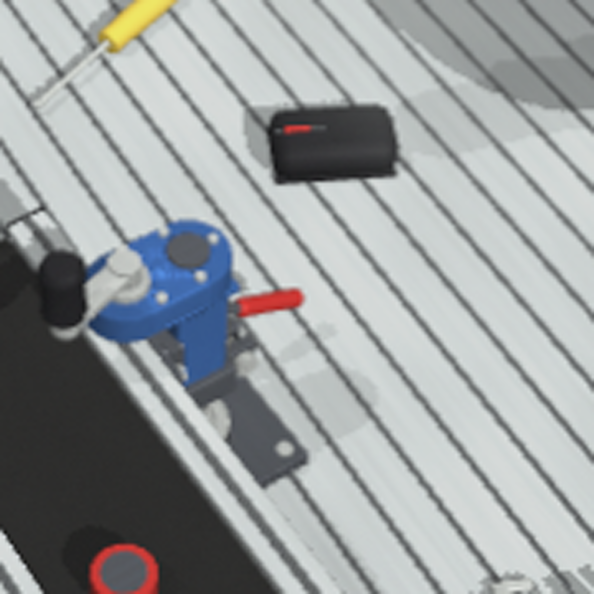

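View pics/t15.png

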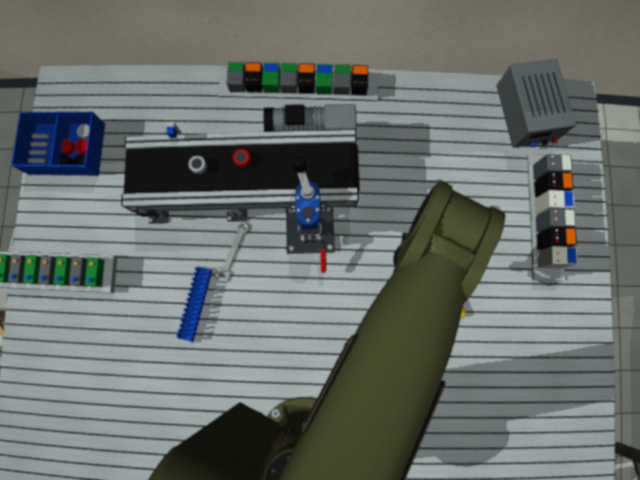

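Run:
```python
from h import *
np.set_printoptions(precision=4,suppress=True)
print(tri([ray("scene",(270+294/3.3,170+298/3.3)),ray("top",(323.6,269))]))
p=robot.camera_params("scene");X=[.447,-.039,.0528]
K=np.array([[p['fx'],0,p['cx']],[0,p['fy'],p['cy']],[0,0,1]])
for z,x in((.0528,.447),(.06,.4455)):print(cv2.projectPoints(np.array([[x,-.039,z]]),cv2.Rodrigues(np.array(p['R']))[0],np.array(p['t']),K,np.array(p['dist']))[0])
```

```text
(array([ 0.4458, -0.0399,  0.0519]), [np.float64(0.00377342484302022), np.float64(0.0037734248430202357)])
[[[357.382  260.1974]]]
[[[358.0593 258.1662]]]
```

Run:
```python
from h import *
print(robot.read_state()['clock'],robot.hand_in())
```

```text
the job is handed in; nothing more can be done
11.8667 None
```

The leg is set down and clamped, and I handed the job in at 11.9 s with the arm clear of everything.

- **Crank:** I gripped it and wound about 1.6 turns clockwise. It took about 8 to 10 N at the grip running free. I stopped once it had risen to 13 to 14 N, about 35 to 40 degrees past contact. That puts an estimated 75 to 95 N on the foot. The last single readings were noisy by about 1 N, which is roughly 17 N on the foot. I could not confirm the foot's contact by eye, because the gap did not show clearly in the pictures.
- **Clamp lever:** I pressed it down until it hit its stop. The force jumped from about 11 N to 33 N, and peaked at 49 N at the fingertips before I let go. Afterwards I measured the lever tip at 52 mm over the bench, against 53 mm expected when fully locked. The two camera views of that point disagreed by several millimetres.
- **Everything else:** The crank stayed where I left it. The two pucks, the spanner, the duct piece and the mouse look unmoved in the last pictures. The arm hid part of the screwdriver and the relay module in the last top view, but the robot never touched either of them.

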